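# Find the binding lid of a two-chamber incubator

## Robot

A 6-joint arm with a two-finger parallel gripper is mounted at the origin on the work surface. World frame = base frame: x ahead of the robot, y to its left, z up, the work surface at z = 0. Lengths are in mm, angles in rad, forces in N, time in s.
With the tool pointing down it reaches from about 425 to 925 mm from the base axis. Payload 12.5 kg.
Tool frame: the origin (TCP) lies midway between the tips of the shut fingers; the grasp point (between the pads) lies 19 mm behind it; z points along the fingers, y is the direction in which the jaws open and shut (so a half turn about z gives the same grasp; the last joint's range is limited). The gripper opens to 85 mm and grips with 20 to 120 N. Pads are 22 mm wide; open, the fingers measure 114 mm over their backs; the gripper's body (76 mm by 85 mm) begins 54 mm behind the grasp point. The pads swing forward as they close: fully open they stand 13 mm farther back than shut.
Start: joints at [-1.385, 0.491, 1.559, -0, 1.092, -0.106], TCP at [179.82, -598.59, 231.327] pointing down, gripper open.
Joint ranges: [-3.1, 3.1], [-0.84, 2.19], [0.05, 2.79], [-1.13, 4.28], [0.06, 2.93], [-2.69, 2.69]. Speed limits (rad/s): [2.22, 2.22, 2.79, 3.14, 3.14, 3.14].

## Interface

Orientations are given as a unit quaternion [w, x, y, z].
In Python, from station import status, camera, env, find_in, masks_of, pinpoint gives the robot as it stands.
- The arm moves only by the tool apply_moves, never from a script. Its argument "increments" is a list that holds one entry, the list of rows, each a list of 5 numbers: the finger opening in cm, from 0 to 8.54, then the shift along the tool's x, y, z in cm, then the turn about the tool's z in degrees. A call has 1 to 5 rows; each row shifts and turns the commanded pose from where the row before left it, along the tool's axes as they then stand; what a row does not reach is not made up. A row lasts 1/12 s, in which the tool goes at most 41.7 mm and 7.16 degrees, less where a joint would pass 70% of its speed; a pose out of reach is approached as far as the arm can. A call is refused whole if a number of a shift passes 4.17 or a number of a turn 7.16, either way. A call with a gripper value outside its range is refused whole. The fingers move at their own pace and stop on an object; "squeeze" is the grip in N (left out, the last holds). Time passes only in rows, so rows that do not move let the fingers close. It gives the time, the measured TCP pose, the force and the opening at its end, in the units of the state.
- status.observe(): the state, without advancing time (a new reading comes with each control period).
- camera(name): name is "side" or "top"; returns a dict with "color" (420x560x3 uint8, red, green, blue), "camera_matrix" (3x3 intrinsics, pixels), "k1" (the pictures are not rectified: a ray, as slopes to the right and down, at radius r is drawn at 1 + k1 r^2 times it, then the intrinsics apply), "R" (3x3) and "t" (3): a world point X has camera coordinates R X + t. Camera axes: x right, y down, z forward; pixel columns grow to the right and rows downward; lengths in mm; the calibration is good to about 2 mm. A picture is of the moment at which its call begins. There is no depth.
- env.finish_job(): hands the job in, once; it reports no verdict.
Trained networks look in a picture, given as the dict that the camera call returned (one of the last four; its "shot" number tells which), for a name from the list of things; names that differ only in an ending like _2 or _b are one class to them, and where a whole thing is asked for, a point or a joint stands for the part that bears it (a point fixed in the world has none). Each returns a list of dicts, best first, with "confidence" (0 to 1); they miss things now and then, are a little off and sometimes report something else, mostly with a low value. They report only what shows in the picture. A call takes as long as a camera call.
- find_in(picture, name): "pixel" ([column, row] in pixels, amid what is visible of it).
- masks_of(picture, name): "region" (420x560 bool, what is visible of it) and "pixel" ([column, row] in pixels, amid what is visible of it).
- pinpoint(picture, name): "pixel" ([column, row] in pixels: a listed point, or the origin of a listed thing).
The state is a dict: "time": time; "q": joint angles; "joint_velocities": joint speeds; "tau": joint torques, N m; "position": TCP position; "tcp_rot": TCP orientation; "wrist_force": force on the tool from outside, world axes, zero at the start; "moment": the same for the moment, N m; "opening": opening from 0.0 (shut) to 1.0 (fully open).
Only numpy, scipy, OpenCV 4.12 (cv2) and the standard library are available. Lean on these libraries where they do the work, as an engineer would, in place of code of your own. Each camera call takes 0.05 s, during which the arm holds its last target.

## Task

One of the two lids of the bench-top incubator binds in its hinge part-way up, but nobody knows which. Swing the left lid (on the robot's own left) up through its arc first and then the right one, feeling gently for the binding and never forcing it: leave the lid that swings freely standing wide open, ease the binding one fully shut again, and let go of both. Leave everything else on the bench where it is.

Things in the scene. Friction and masses are not known exactly. Their poses are not given: they have to be found in the camera images.
- incubator: white two-lid incubator, fixed. Origin on the bench below its middle; x points away from its front, towards the hinges, y to the left as seen from the robot, z up. 290 mm wide in y, from 64 mm in front of to 128 mm behind the origin; chamber rims 100 mm high; the housing behind the hinges (x 70 to 128 mm) 118 mm high
- handle_left (a point): middle of the left lid's handle: round steel bar 10 mm thick, 80 mm free length, parallel to the hinge (incubator y), at a radius of 150 mm from hinge_left. Lid shut: 146 mm in front of (-x) and 35 mm above the hinge axis. It can be straddled from above, lid shut or open (nothing solid within 25 mm below the bar), and may turn between the fingers as the lid swings
- handle_right (a point): the same on the right lid, at 150 mm from hinge_right
- hinge_left (a point): point on the left lid's hinge axis at mid-width of the lid, 108 mm above the bench, 60 mm behind and 70 mm left of the incubator's origin; axes as the incubator's, hinge along y; does not move. A free lid, swung slowly, takes under 5 N at the handle. Pulling a binding lid at the handle with over 25 N is forcing it
- hinge_right (a point): the same for the right lid, 70 mm to the right of the incubator's origin. The binding lid moves as easily as the free one up to some angle between 0.5 and 0.95 rad, new each time, then stops hard: 2 to 5 N more at the handle for each mm of lid travel
- lid_left (a joint): angle of the left lid in rad: 0 shut flat, growing as its front rises and swings back, 1.52 wide open (upright, at its stop). White panel 118 long, 128 wide, 14 mm thick, 0.18 to 0.35 kg, on a friction hinge that holds it wherever it is left; starts shut or a little ajar (up to 0.15)
- lid_right (a joint): the same for the right lid
- dish: a closed round culture dish, 58 wide, 14 high, lying in front of the incubator (mm; origin under its middle). Leave it alone.
- flask: a small glass bottle, 44 across, 85 high, standing beside the incubator (mm; origin under its middle). Leave it alone.
- tip_box: a pipette-tip box with a clear lid, 82 x 112 x 62 high, beside the incubator (mm; origin under its middle). Leave it alone.
- tube_rack: a white block of tubes, 70 x 120, 70 high over the tube caps, beside the incubator (mm; origin under its middle). Leave it alone.
- pipette: a hand pipette lying on the bench, 235 long, 20 high (mm; origin under its middle). Leave it alone.
- marker: a black marker pen lying on the bench, 135 long, 22 high (mm; origin under its middle). Leave it alone.
- timer: a small grey timer, 36 x 55 x 18 high, lying on the hinge housing of the incubator, midway between the lids (mm; origin under its middle). Leave it alone.

How it is judged:
By the outcome, as a careful person would: the job done as asked, in the order asked, and still so for the second after the job is handed in, with the robot touching nothing.
It also fails if it takes over 67 s, if anything falls off the work surface, if the arm or the gripper's body presses on something with over 40 N, if the wrist force passes 120 N, or if a joint passes its speed limit or range.

## Working session

There is one attempt and no reset: what is moved stays moved. The work goes in short steps, Python scripts to look and compute and a tool call to move; the robot and the scene stay as the last step left them, time stands still between calls to the robot, and variables do not carry over. Pictures are saved under pics/ and viewed, and the job is handed in when it is done.

Besides the shell and the picture viewer there is one more tool, called after "Emit:" as name(argument=value, ...) on one line, values as JSON. apply_moves: Moves the arm, as the interface text tells. Its arguments: {"type":"object","properties":{"increments":{"type":"array"},"squeeze":{"type":"number"}},"required":["increments"]}

```bash
ls; mkdir -p pics
python3 - <<'E'
from station import status,camera,find_in,pinpoint
import cv2
print(status.observe())
for n in("top","side"):
    c=camera(n); cv2.imwrite(f"pics/{n}0.png",c["color"][:,:,::-1])
    print(n,c["camera_matrix"],c["k1"],c["R"],c["t"])
    for o in("handle_left","handle_right","hinge_left","hinge_right","incubator","timer","flask","tip_box","tube_rack","dish","pipette","marker"):
        print(o,[(x["pixel"],round(x["confidence"],2)) for x in pinpoint(c,o)[:2]])
print(status.observe()["time"])
E
```

```text
pics
{'time': 0.0, 'q': array([-1.38458893e+00,  4.91543539e-01,  1.55943836e+00,  3.27445493e-05,
        1.09166306e+00, -1.05577055e-01]), 'joint_velocities': array([ 0.00048273, -0.00153349, -0.00096316, -0.00067717, -0.00149395,
        0.00162521]), 'tau': array([ 2.04000113e-03, -6.18451238e+01, -2.61592519e+01,  1.42192263e-05,
        4.00490258e-03,  1.63830822e-05]), 'position': array([ 179.79200066, -598.36162309,  230.74150027]), 'tcp_rot': array([-5.26311257e-04,  9.89377553e-01,  1.45367741e-01, -6.69332189e-06]), 'wrist_force': array([ 0.59150624, -0.83814214,  0.98728629]), 'moment': array([0.00197468, 0.04650969, 0.03496696]), 'opening': 0.9960905714955798}
top [[408.78891021   0.         275.54819179]
 [  0.         408.78891021 208.84075501]
 [  0.           0.           1.        ]] 0.041191299331349907 [[-0.01101698 -0.99991445 -0.00705063]
 [-0.99654286  0.01155995 -0.08227204]
 [ 0.08234651  0.00611987 -0.99658497]] [ 54.23329395 526.16163366 917.49445412]
handle_left [([262.9, 241.0], 0.62), ([385.4, 171.3], 0.42)]
handle_right [([329.9, 228.1], 0.62), ([182.
[... 496 characters left out ...]
        0.           1.        ]] -0.10368824707872663 [[-0.70056206 -0.71358844  0.00208535]
 [-0.53532715  0.52361808 -0.66275859]
 [ 0.47184494 -0.46541987 -0.74883022]] [ 379.09200921  322.98517651 1007.61007065]
handle_left [([275.9, 228.0], 0.83), ([354.3, 209.8], 0.28)]
handle_right [([314.5, 191.1], 0.61), ([230.8, 301.6], 0.26)]
hinge_left [([231.2, 210.9], 0.72)]
hinge_right [([266.8, 178.1], 0.77)]
incubator [([269.8, 235.4], 0.92)]
timer [([232.7, 189.0], 0.52)]
flask [([226.0, 303.1], 0.85)]
tip_box [([189.8, 292.1], 0.55)]
tube_rack [([308.9, 176.9], 0.76)]
dish [([317.6, 272.4], 0.96)]
pipette [([352.3, 208.7], 0.79), ([265.3, 177.7], 0.49)]
marker [([278.6, 305.5], 0.68)]
1.3
```

```bash
cat > h.py <<'E'
import numpy as np,cv2
from scipy.optimize import least_squares
C={"top":(408.78891021,275.54819179,208.84075501,0.041191299331349907,np.array([[-0.01101698,-0.99991445,-0.00705063],[-0.99654286,0.01155995,-0.08227204],[0.08234651,0.00611987,-0.99658497]]),np.array([54.23329395,526.16163366,917.49445412])),
"side":(500.39294127,273.51413394,218.97396812,-0.10368824707872663,np.array([[-0.70056206,-0.71358844,0.00208535],[-0.53532715,0.52361808,-0.66275859],[0.47184494,-0.46541987,-0.74883022]]),np.array([379.09200921,322.98517651,1007.61007065]))}
def proj(n,X):
    f,cx,cy,k,R,t=C[n]; p=np.atleast_2d(X)@R.T+t; s=p[:,:2]/p[:,2:]; s=s*(1+k*(s**2).sum(1,keepdims=True)); return s*f+[cx,cy]
def tri(a,b):
    f=lambda X:np.r_[proj("top",X)[0]-a,proj("side",X)[0]-b]
    r=least_squares(f,[600,0,100]); return r.x,r.fun
def onz(n,px,z):
    return least_squares(lambda X:proj(n,[X[0],X[1],z])[0]-px,[600,0]).x
E
python3 - <<'E'
from h import *
np.set_printoptions(precision=1,suppress=True)
P={"hl":((262.9,241),(275.9,228)),"hr":((329.9,228.1),(314.5,191.1)),"hgl":((249.1,178.6),(231.2,210.9)),"hgr":((319.3,166.8),(266.8,178.1)),"inc":((286.1,201.4),(269.8,235.4)),"timer":((276.1,150.2),(232.7,189)),"flask":((199.2,234.5),(226,303.1)),"tip":((184.4,204),(189.8,292.1)),"rack":((385.1,171.8),(308.9,176.9)),"pip":((383.7,243.4),(352.3,208.7)),"mark":((236.2,275.2),(278.6,305.5)),"dish":((285.6,271.1),(317.6,272.4))}
for k,v in P.items(): print(k,*tri(*map(np.array,v)))
a=[cv2.imread(f"pics/{n}0.png") for n in("top","side")]
for n,i in zip("ab",a): cv2.imwrite(f"pics/{n}0b.png",cv2.resize(i[100:330,120:440],None,fx=2.5,fy=2.5,interpolation=cv2.INTER_CUBIC))
E
```

```text
hl [454.5  74.6 149.7] [-0.8 -0.8  1.2  0.1]
hr [474.7 -60.8 152.2] [ 1.   1.  -1.6  0. ]
hgl [579.9 100.2 126.3] [ 0.5  0.6 -0.8 -0.1]
hgr [607.  -43.7 113.9] [-0.4 -0.4  0.7  0.1]
inc [541.8  20.2   4.3] [ 1.4  1.5 -2.2 -0.2]
timer [640.9  43.9 113.9] [ 0.6  0.7 -1.1 -0.2]
flask [468.2 225.3   1.9] [ 0.8  0.9 -1.2 -0.2]
tip [543.6 263.3   3.3] [-0.6 -0.6  0.8  0.2]
rack [ 612.9 -209.5    3.5] [-0.1 -0.1  0.2  0. ]
pip [ 446.3 -198.1   11.1] [-0.5 -0.5  0.8 -0.1]
mark [377.  142.5   2.9] [-0.6 -0.7  0.9  0. ]
dish [379.7  22.8   9.9] [ 1.8  1.9 -2.7  0. ]
```

View pics/a0b.png

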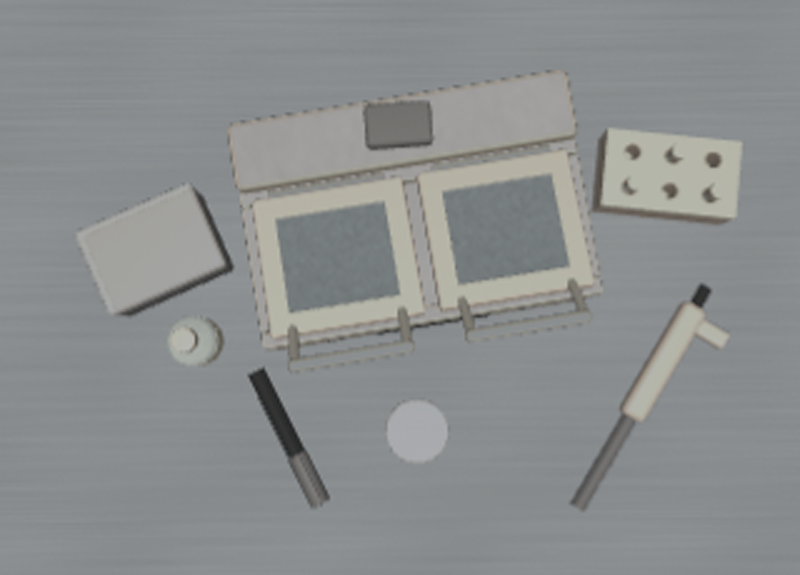

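View pics/b0b.png

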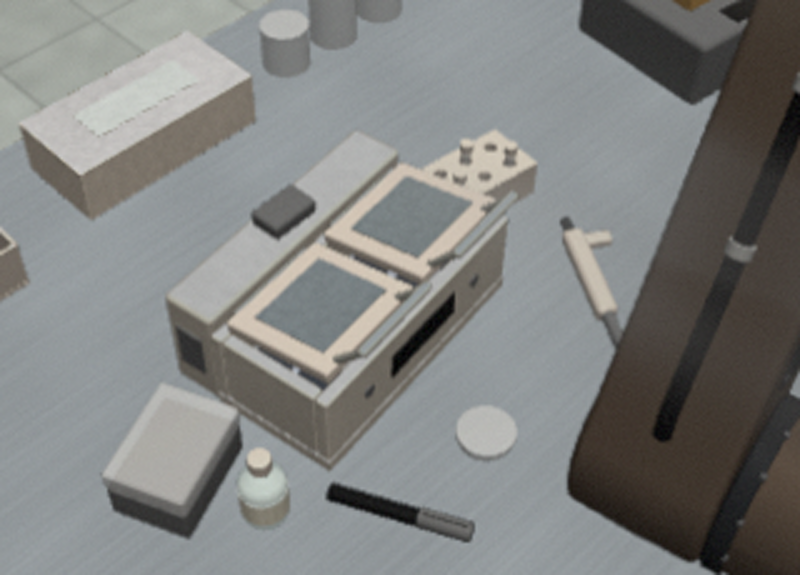

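```bash
cat > fit.py <<'E'
from h import *
def loc2w(p,L):
    c,s=np.cos(p[2]),np.sin(p[2]); L=np.asarray(L,float); return np.array([p[0]+c*L[0]-s*L[1],p[1]+s*L[0]+c*L[1],L[2]])
A0=np.arctan2(35,146)
def handle(p,side,th,r=150.):
    return loc2w(p,[60-r*np.cos(A0+th),70*side,108+r*np.sin(A0+th)])
E
python3 - <<'E'
from fit import *
np.set_printoptions(precision=3,suppress=True)
cr=lambda u,v:np.array([120+u/2.5,100+v/2.5])
obs=[("top",(128,145,118),cr(229,124)),("top",(128,-145,118),cr(567,70)),("top",(70,145,118),cr(239,189)),("top",(70,-145,118),cr(577,138)),
("side",(128,145,118),cr(168,298)),("side",(128,-145,118),cr(360,133)),("side",(70,-145,118),cr(398,158)),
("side",(-64,145,0),cr(330,468)),
("top",(60,70,108),(249.1,178.6)),("top",(60,-70,108),(319.3,166.8)),("side",(60,70,108),(231.2,210.9)),("side",(60,-70,108),(266.8,178.1)),
("top",(0,0,0),(286.1,201.4)),("side",(0,0,0),(269.8,235.4))]
hob=[("top",1,cr(351,358)),("top",-1,cr(529,329)),("top",1,(262.9,241)),("top",-1,(329.9,228.1)),("side",1,(275.9,228)),("side",-1,(314.5,191.1)),("side",1,cr(389,322)),("side",-1,cr(483,228))]
def f(p):
    r=[proj(n,loc2w(p,L))[0]-o for n,L,o in obs]+[proj(n,handle(p,s,p[3] if s>0 else p[4]))[0]-o for n,s,o in hob]
    return np.ravel(r)
r=least_squares(f,[545,20,0.15,0,0],loss="soft_l1")
p=r.x;print(p);print(f(p).reshape(-1,2))
for s in(1,-1):print(handle(p,s,p[3] if s>0 else p[4]),loc2w(p,(60,70*s,108)))
E
```

```text
[539.775  20.295   0.142   0.101   0.104]
[[-1.112 -0.752]
 [ 1.036 -0.326]
 [-1.16   0.477]
 [ 1.654 -0.426]
 [-2.562 -2.722]
 [-0.92  -3.024]
 [ 1.831 -3.917]
 [-0.48   1.193]
 [ 2.115 -2.51 ]
 [-2.235 -0.876]
 [-2.323  2.613]
 [-0.791  1.996]
 [ 1.343  2.549]
 [-1.692  1.407]
 [-0.14  -0.246]
 [-0.446  0.297]
 [-2.64   1.954]
 [ 1.254  3.797]
 [ 1.906 -0.096]
 [ 0.272 -0.455]
 [ 2.206 -0.896]
 [ 1.572 -0.555]]
[449.089  78.014 157.546] [589.238  98.099 108.   ]
[469.1   -60.549 157.976] [609.099 -40.485 108.   ]
```

```bash
cat > plan.py <<'E'
import numpy as np,sys
def plan(pos,yaw,wps,yawt,op,step=38,dturn=7.0):
    # yaw = world angle of tool x ; tool y = yaw-90deg ; tool z down
    pos=np.array(pos,float);rows=[]
    for w in wps:
        while np.linalg.norm(np.subtract(w,pos))>1:
            d=np.subtract(w,pos);n=np.linalg.norm(d);d=d*min(1,step/n)
            c,s=np.cos(yaw),np.sin(yaw)
            t=np.array([c*d[0]+s*d[1],s*d[0]-c*d[1],-d[2]])
            t=np.round(t/10,1)
            dt=np.clip(-np.degrees(yawt-yaw),-dturn,dturn);dt=round(dt,1)
            rows.append([op,*[float(v) for v in t],float(dt)])
            t=t*10
            pos+=[c*t[0]+s*t[1],s*t[0]-c*t[1],-t[2]]
            yaw-=np.radians(dt)
    return rows,pos,yaw
E
python3 - <<'E'
from plan import *
r,p,y=plan([179.8,-598.4,230.7],0.2918,[(400,-330,231),(450,77,215)],0.142+np.pi/2,5.0)
for i in range(0,len(r),5):print(r[i:i+5])
print(p,y)
E
```

```text
[[5.0, 3.2, -2.1, -0.0, -7.0], [5.0, 3.4, -1.7, -0.0, -7.0], [5.0, 3.6, -1.3, -0.0, -7.0], [5.0, 3.7, -0.9, -0.0, -7.0], [5.0, 3.8, -0.4, -0.0, -7.0]]
[[5.0, 3.8, 0.1, -0.0, -7.0], [5.0, 3.8, 0.5, -0.0, -7.0], [5.0, 3.7, 1.0, -0.0, -7.0], [5.0, 3.5, 1.4, -0.0, -7.0], [5.0, 0.3, 0.2, -0.0, -7.0]]
[[5.0, 3.8, 0.2, 0.1, -7.0], [5.0, 3.7, 0.7, 0.1, -4.4], [5.0, 3.7, 1.0, 0.2, -0.0], [5.0, 3.7, 1.0, 0.1, -0.0], [5.0, 3.7, 1.0, 0.2, -0.0]]
[[5.0, 3.7, 1.0, 0.2, -0.0], [5.0, 3.7, 1.0, 0.1, -0.0], [5.0, 3.7, 1.0, 0.2, -0.0], [5.0, 3.7, 1.0, 0.1, -0.0], [5.0, 3.7, 1.0, 0.2, -0.0]]
[[5.0, 2.7, 0.8, 0.1, -0.0]]
[450.14046368  77.01007012 214.7       ] 1.7124980111233838
```

Emit:
apply_moves(increments=[[[5.0, 3.2, -2.1, 0, -7.0], [5.0, 3.4, -1.7, 0, -7.0], [5.0, 3.6, -1.3, 0, -7.0], [5.0, 3.7, -0.9, 0, -7.0], [5.0, 3.8, -0.4, 0, -7.0]]], squeeze=20)

```text
time: 1.72
position: [301.7, -449.6, 231.4]
tcp_rot: [0.0, 0.899, 0.439, 0.0]
wrist_force: [0.7, -0.7, -0.2]
opening: 0.586
```

Emit:
apply_moves(increments=[[[5.0, 3.8, 0.1, 0, -7.0], [5.0, 3.8, 0.5, 0, -7.0], [5.0, 3.7, 1.0, 0, -7.0], [5.0, 3.5, 1.4, 0, -7.0], [5.0, 0.3, 0.2, 0, -7.0]]])

```text
time: 2.13
position: [402.4, -326.6, 231.6]
tcp_rot: [0.0, 0.724, 0.69, 0.0]
wrist_force: [-0.5, -0.4, -0.8]
opening: 0.585
```

Emit:
apply_moves(increments=[[[5.0, 3.8, 0.2, 0.1, -7.0], [5.0, 3.7, 0.7, 0.1, -4.4], [5.0, 3.7, 1.0, 0.2, 0], [5.0, 3.7, 1.0, 0.1, 0], [5.0, 3.7, 1.0, 0.2, 0]]])

```text
time: 2.55
position: [422.6, -139.6, 224.5]
tcp_rot: [0.0, 0.655, 0.755, 0.0]
wrist_force: [0.2, -0.5, -0.5]
opening: 0.581
```

Emit:
apply_moves(increments=[[[5.0, 3.7, 1.0, 0.2, 0], [5.0, 3.7, 1.0, 0.1, 0], [5.0, 3.7, 1.0, 0.2, 0], [5.0, 3.7, 1.0, 0.1, 0], [5.0, 3.7, 1.0, 0.2, 0]]])

```text
time: 2.97
position: [446.0, 50.9, 216.6]
tcp_rot: [0.0, 0.655, 0.755, 0.0]
wrist_force: [1.4, -0.3, 0.2]
opening: 0.582
```

Emit:
apply_moves(increments=[[[5.0, 2.7, 0.8, 0.1, 0], [5, 0, 0, 1.5, 0], [5, 0, 0, 1.5, 0], [5, 0, 0, 0, 0]]])

```text
time: 3.3
position: [449.2, 77.4, 183.5]
tcp_rot: [-0.001, 0.655, 0.756, -0.001]
wrist_force: [0.9, 0.5, 0.2]
opening: 0.585
```

Run:
```python
from station import status,camera
import cv2
print(status.observe()["position"])
for n in("top","side"):
    i=camera(n)["color"][:,:,::-1]; cv2.imwrite(f"pics/{n}1.png",cv2.resize(i[130:280,190:390],None,fx=4,fy=4,interpolation=cv2.INTER_CUBIC))
```

```text
[449.20530349  77.39522493 183.46458807]
```

View pics/side1.png

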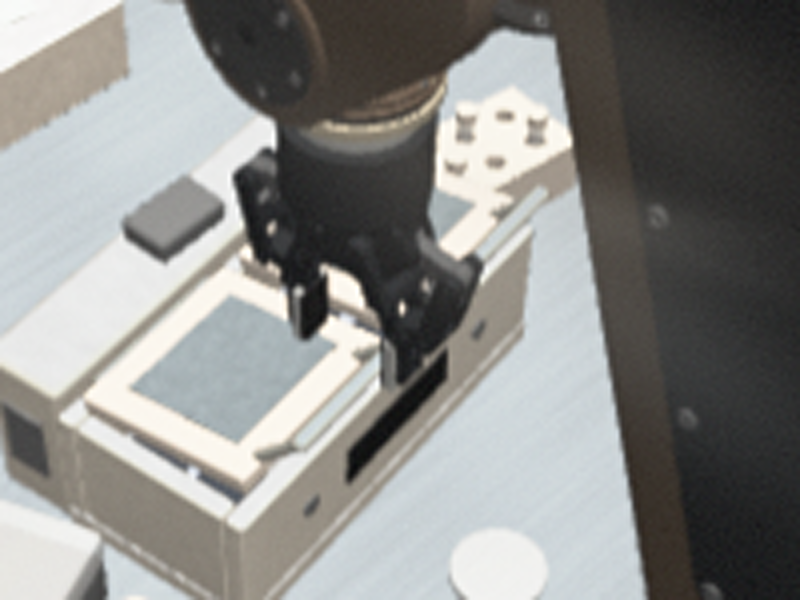

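View pics/top1.png

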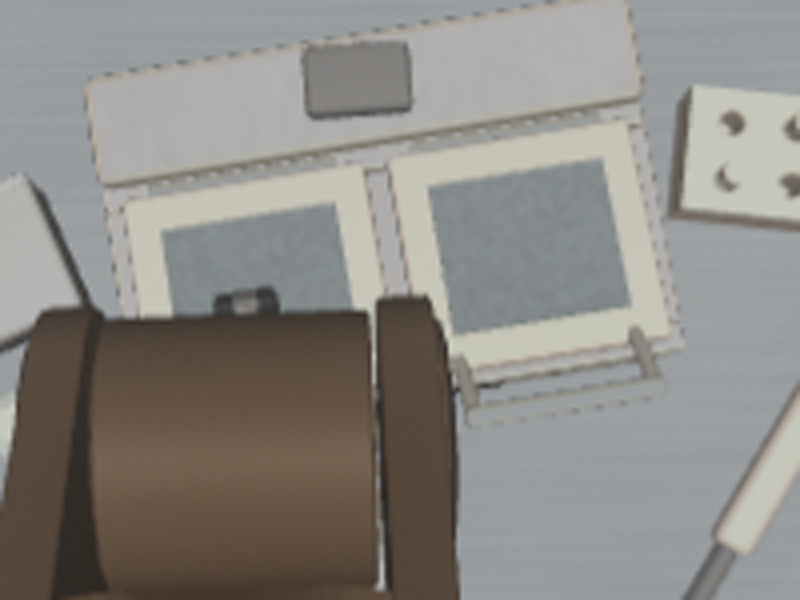

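Emit:
apply_moves(increments=[[[5.0, 0, 0, 2.0, 0], [5, 0, 0, 1.5, 0], [5, 0, 0, 1.5, 0], [3, 0, 0, 0, 0], [3, 0, 0, 0, 0]]])

```text
time: 3.82
position: [450.4, 76.5, 135.8]
tcp_rot: [-0.0, 0.656, 0.755, -0.0]
wrist_force: [-0.6, -0.3, 0.7]
opening: 0.354
```

Emit:
apply_moves(increments=[[[2.0, 0, 0, 0, 0], [2, 0, 0, 0, 0], [2, 0, 0, 0, 0]]])

```text
time: 4.07
position: [450.6, 76.7, 136.2]
tcp_rot: [0.001, 0.655, 0.755, 0.0]
wrist_force: [0.7, 0.5, -0.7]
opening: 0.236
```

Run:
```python
from station import status,camera
import cv2
o=status.observe();print(o["position"],o["wrist_force"])
for n in("side",):
    i=camera(n)["color"][:,:,::-1]; cv2.imwrite(f"pics/{n}2.png",cv2.resize(i[170:270,220:350],None,fx=6,fy=6,interpolation=cv2.INTER_CUBIC))
```

```text
[450.5511403   76.74670393 136.17536054] [ 0.73498557  0.484588   -0.66890314]
```

View pics/side2.png

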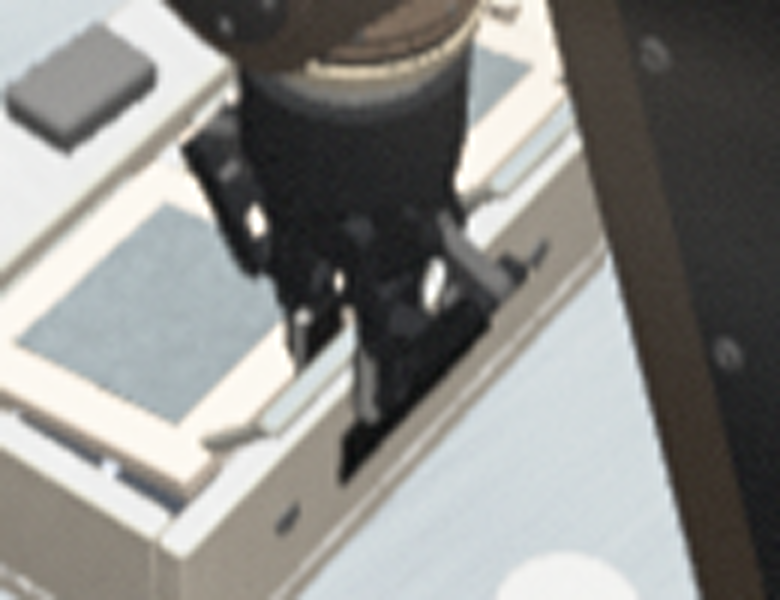

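Emit:
apply_moves(increments=[[[1.5, 0, 0, 0, 0], [1.5, 0, 0, 0, 0]]])

```text
time: 4.28
position: [450.3, 76.8, 135.6]
tcp_rot: [0.0, 0.655, 0.755, 0.0]
wrist_force: [-1.3, -0.7, 0.1]
opening: 0.173
```

Emit:
apply_moves(increments=[[[1.2, 0, 0, 0, 0], [1.2, 0, 0, 0, 0]]])

```text
time: 4.45
position: [450.2, 76.8, 135.3]
tcp_rot: [0.0, 0.655, 0.755, -0.0]
wrist_force: [-0.3, 0.8, 1.1]
opening: 0.14
```

Emit:
apply_moves(increments=[[[1.0, 0, 0, 0, 0], [0.8, 0, 0, 0, 0], [0.6, 0, 0, 0, 0], [0.6, 0, 0, 0, 0]]], squeeze=20)

```text
time: 4.78
position: [450.6, 76.8, 135.4]
tcp_rot: [0.0, 0.655, 0.755, 0.0]
wrist_force: [3.9, 1.7, 0.2]
opening: 0.104
```

Emit:
apply_moves(increments=[[[0.4, 0, 0, 0, 0], [0.4, 0, 0, 0, 0]]])

```text
time: 4.95
position: [450.6, 76.9, 135.4]
tcp_rot: [0.0, 0.655, 0.755, 0.0]
wrist_force: [4.3, 1.3, -0.5]
opening: 0.107
```

Emit:
apply_moves(increments=[[[0.4, 0, 0.1, -0.28, 0], [0.4, 0, 0.12, -0.28, 0], [0.4, 0, 0.12, -0.28, 0], [0.4, 0, 0.12, -0.27, 0], [0.4, 0, 0.12, -0.27, 0]]])

```text
time: 5.37
position: [455.8, 77.7, 148.8]
tcp_rot: [-0.0, 0.655, 0.755, -0.0]
wrist_force: [4.5, 2.3, -7.6]
opening: 0.107
```

Emit:
apply_moves(increments=[[[0.4, 0, 0, 0, 0], [0.4, 0, 0, 0, 0]]])

```text
time: 5.53
position: [456.0, 77.7, 149.1]
tcp_rot: [0.0, 0.655, 0.755, 0.0]
wrist_force: [5.2, 2.2, -2.0]
opening: 0.108
```

```bash
cat > look.py <<'E'
from station import status,camera
import cv2,sys
n,tag=sys.argv[1],sys.argv[2]
i=camera(n)["color"][:,:,::-1]; cv2.imwrite(f"pics/{tag}.png",cv2.resize(i[120:270,190:390],None,fx=4,fy=4,interpolation=cv2.INTER_CUBIC))
o=status.observe();print(o["position"],o["wrist_force"],o["time"])
E
python3 look.py side s3
```

```text
[456.01902243  77.67608136 149.08317697] [ 4.48123821  1.45900143 -1.14531713] 5.5833
```

View pics/s3.png

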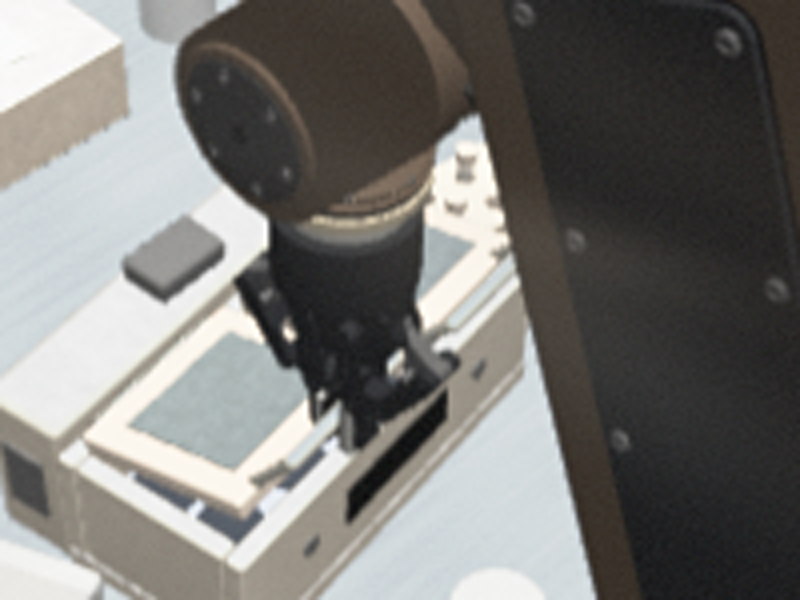

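Emit:
apply_moves(increments=[[[0.4, 0, 0.15, -0.27, 0], [0.4, 0, 0.15, -0.27, 0], [0.4, 0, 0.15, -0.26, 0], [0.4, 0, 0.16, -0.26, 0], [0.4, 0, 0.16, -0.26, 0]]])

```text
time: 6.0
position: [462.7, 78.7, 162.3]
tcp_rot: [-0.001, 0.655, 0.755, -0.001]
wrist_force: [-2.0, 0.9, -2.8]
opening: 0.107
```

Emit:
apply_moves(increments=[[[0.4, 0, 0.16, -0.25, 0], [0.4, 0, 0.17, -0.25, 0], [0.4, 0, 0.17, -0.25, 0], [0.4, 0, 0.17, -0.24, 0], [0.4, 0, 0.18, -0.24, 0]]])

```text
time: 6.42
position: [470.7, 80.0, 174.7]
tcp_rot: [-0.001, 0.655, 0.755, -0.001]
wrist_force: [-8.1, 0.8, 0.8]
opening: 0.108
```

Emit:
apply_moves(increments=[[[0.4, 0, -0.05, 0, 0], [0.4, 0, 0, 0, 0]]])

```text
time: 6.58
position: [471.0, 80.0, 175.1]
tcp_rot: [-0.0, 0.655, 0.755, -0.0]
wrist_force: [-5.3, 2.0, 4.2]
opening: 0.108
```

Emit:
apply_moves(increments=[[[0.4, 0, 0.11, -0.26, 0], [0.4, 0, 0.16, -0.22, 0], [0.4, 0, 0.16, -0.22, 0], [0.4, 0, 0.17, -0.21, 0], [0.4, 0, 0.17, -0.21, 0]]])

```text
time: 7.0
position: [479.2, 81.1, 186.0]
tcp_rot: [-0.0, 0.655, 0.755, 0.0]
wrist_force: [-0.5, 6.0, -5.8]
opening: 0.106
```

Emit:
apply_moves(increments=[[[0.4, 0, 0, 0, 0]]])

```text
time: 7.08
position: [479.6, 81.2, 186.3]
tcp_rot: [0.0, 0.655, 0.755, 0.0]
wrist_force: [-0.6, 4.6, -0.9]
opening: 0.111
```

Emit:
apply_moves(increments=[[[0.4, 0.03, 0.2, -0.23, 0], [0.4, 0, 0, 0, 0]]])

```text
time: 7.25
position: [481.5, 81.5, 188.5]
tcp_rot: [0.0, 0.655, 0.755, 0.0]
wrist_force: [-0.8, 3.6, -0.2]
opening: 0.104
```

Emit:
apply_moves(increments=[[[0.4, 0.03, 0.2, -0.22, 0], [0.4, 0, 0, 0, 0]]])

```text
time: 7.42
position: [483.4, 82.0, 190.7]
tcp_rot: [0.0, 0.655, 0.755, 0.0]
wrist_force: [-0.1, 0.6, -0.1]
opening: 0.106
```

Emit:
apply_moves(increments=[[[0.4, 0, 0.2, -0.22, 0], [0.4, 0, 0, 0, 0]]])

```text
time: 7.58
position: [485.4, 82.3, 192.8]
tcp_rot: [0.0, 0.655, 0.755, 0.0]
wrist_force: [-1.0, -0.2, -0.8]
opening: 0.108
```

Emit:
apply_moves(increments=[[[0.4, 0, 0.21, -0.21, 0], [0.4, 0, 0, 0, 0]]])

```text
time: 7.75
position: [487.3, 82.6, 194.9]
tcp_rot: [0.0, 0.655, 0.755, 0.0]
wrist_force: [-0.2, -1.1, -0.5]
opening: 0.105
```

Emit:
apply_moves(increments=[[[0.4, 0, 0.21, -0.21, 0], [0.4, 0, 0, 0, 0]]])

```text
time: 7.92
position: [489.5, 82.9, 197.0]
tcp_rot: [0.0, 0.655, 0.755, 0.0]
wrist_force: [-1.3, -0.4, -0.8]
opening: 0.105
```

Emit:
apply_moves(increments=[[[0.4, 0, 0.22, -0.21, 0], [0.4, 0, 0, 0, 0]]])

```text
time: 8.08
position: [491.6, 83.3, 199.1]
tcp_rot: [0.0, 0.655, 0.755, 0.0]
wrist_force: [0.4, 0.2, -0.4]
opening: 0.107
```

Emit:
apply_moves(increments=[[[0.4, 0, 0.22, -0.2, 0], [0.4, 0, 0, 0, 0]]])

```text
time: 8.25
position: [493.8, 83.6, 201.0]
tcp_rot: [0.0, 0.655, 0.755, 0.0]
wrist_force: [0.7, -0.2, -1.1]
opening: 0.109
```

Emit:
apply_moves(increments=[[[0.4, 0, 0.22, -0.2, 0], [0.4, 0, 0, 0, 0]]])

```text
time: 8.42
position: [496.0, 84.0, 203.1]
tcp_rot: [0.0, 0.655, 0.755, 0.0]
wrist_force: [-0.2, 0.3, -1.5]
opening: 0.107
```

Emit:
apply_moves(increments=[[[0.4, 0, 0.22, -0.2, 0], [0.4, 0, 0, 0, 0]]])

```text
time: 8.58
position: [498.3, 84.3, 205.0]
tcp_rot: [0.0, 0.655, 0.755, 0.0]
wrist_force: [0.8, 0.7, -2.7]
opening: 0.108
```

Emit:
apply_moves(increments=[[[0.4, 0, 0.23, -0.19, 0], [0.4, 0, 0, 0, 0]]])

```text
time: 8.75
position: [500.5, 84.7, 206.9]
tcp_rot: [0.0, 0.655, 0.755, 0.0]
wrist_force: [1.6, 1.2, -3.8]
opening: 0.107
```

Emit:
apply_moves(increments=[[[0.4, 0, 0.25, -0.16, 0], [0.4, 0, 0, 0, 0]]])

```text
time: 8.92
position: [502.7, 85.0, 208.6]
tcp_rot: [-0.0, 0.655, 0.755, -0.0]
wrist_force: [-0.1, 2.1, -0.5]
opening: 0.11
```

Emit:
apply_moves(increments=[[[0.4, 0, 0.24, -0.17, 0], [0.4, 0, 0, 0, 0]]])

```text
time: 9.08
position: [505.1, 85.3, 210.3]
tcp_rot: [0.0, 0.655, 0.755, 0.0]
wrist_force: [-2.8, 1.1, 1.1]
opening: 0.11
```

Emit:
apply_moves(increments=[[[0.4, 0, 0.24, -0.17, 0], [0.4, 0, 0, 0, 0]]])

```text
time: 9.25
position: [507.5, 85.7, 212.1]
tcp_rot: [0.0, 0.655, 0.755, 0.0]
wrist_force: [-4.4, 1.3, 2.8]
opening: 0.107
```

Emit:
apply_moves(increments=[[[0.4, 0, 0.22, -0.2, 0], [0.4, 0, 0, 0, 0]]])

```text
time: 9.42
position: [510.0, 86.1, 213.9]
tcp_rot: [0.0, 0.655, 0.755, 0.0]
wrist_force: [-1.3, 2.3, -0.9]
opening: 0.105
```

Emit:
apply_moves(increments=[[[0.4, 0, 0.25, -0.17, 0], [0.4, 0, 0, 0, 0]]])

```text
time: 9.58
position: [512.4, 86.4, 215.5]
tcp_rot: [0.0, 0.655, 0.755, 0.0]
wrist_force: [0.3, 3.0, -1.1]
opening: 0.108
```

Emit:
apply_moves(increments=[[[0.4, 0.02, 0.25, -0.16, 0], [0.4, 0, 0, 0, 0]]])

```text
time: 9.75
position: [514.9, 86.8, 217.1]
tcp_rot: [0.0, 0.655, 0.755, 0.0]
wrist_force: [-0.1, 2.6, -2.6]
opening: 0.109
```

Emit:
apply_moves(increments=[[[0.4, 0.02, 0.26, -0.15, 0], [0.4, 0, 0, 0, 0]]])

```text
time: 9.92
position: [517.4, 87.3, 218.7]
tcp_rot: [0.0, 0.655, 0.755, 0.0]
wrist_force: [-0.6, 1.1, -2.1]
opening: 0.108
```

Emit:
apply_moves(increments=[[[0.4, 0, 0.26, -0.14, 0], [0.4, 0, 0, 0, 0]]])

```text
time: 10.08
position: [519.9, 87.7, 220.2]
tcp_rot: [0.0, 0.655, 0.755, 0.0]
wrist_force: [-1.9, -0.6, -0.4]
opening: 0.106
```

Emit:
apply_moves(increments=[[[0.4, 0, 0.26, -0.15, 0], [0.4, 0, 0, 0, 0]]])

```text
time: 10.25
position: [522.5, 88.1, 221.7]
tcp_rot: [0.0, 0.655, 0.755, 0.0]
wrist_force: [-1.1, 0.3, -0.0]
opening: 0.109
```

Emit:
apply_moves(increments=[[[0.4, 0, 0.26, -0.14, 0], [0.4, 0, 0, 0, 0]]])

```text
time: 10.42
position: [525.1, 88.5, 223.0]
tcp_rot: [0.0, 0.655, 0.755, 0.0]
wrist_force: [-1.1, -0.3, 0.1]
opening: 0.107
```

Emit:
apply_moves(increments=[[[0.4, 0, 0.27, -0.13, 0], [0.4, 0, 0, 0, 0]]])

```text
time: 10.58
position: [527.8, 88.9, 224.4]
tcp_rot: [0.0, 0.655, 0.755, 0.0]
wrist_force: [-1.7, 0.3, 0.0]
opening: 0.105
```

Emit:
apply_moves(increments=[[[0.4, 0, 0.27, -0.13, 0], [0.4, 0, 0, 0, 0]]])

```text
time: 10.75
position: [530.4, 89.3, 225.7]
tcp_rot: [0.0, 0.655, 0.755, 0.0]
wrist_force: [-3.0, 0.4, 2.4]
opening: 0.105
```

Emit:
apply_moves(increments=[[[0.4, 0, 0.26, -0.15, 0], [0.4, 0, 0, 0, 0]]])

```text
time: 10.92
position: [533.1, 89.7, 227.0]
tcp_rot: [0.0, 0.655, 0.755, 0.0]
wrist_force: [-0.8, 1.6, -0.1]
opening: 0.107
```

Emit:
apply_moves(increments=[[[0.4, 0, 0.27, -0.12, 0], [0.4, 0, 0, 0, 0]]])

```text
time: 11.08
position: [535.7, 90.1, 228.2]
tcp_rot: [0.0, 0.655, 0.755, 0.0]
wrist_force: [-2.1, 1.3, -1.0]
opening: 0.108
```

Emit:
apply_moves(increments=[[[0.4, 0, 0.28, -0.11, 0], [0.4, 0, 0, 0, 0]]])

```text
time: 11.25
position: [538.5, 90.5, 229.3]
tcp_rot: [0.0, 0.655, 0.755, 0.0]
wrist_force: [-2.4, 1.9, -0.1]
opening: 0.106
```

Emit:
apply_moves(increments=[[[0.4, 0, 0.28, -0.11, 0], [0.4, 0, 0, 0, 0]]])

```text
time: 11.42
position: [541.2, 90.9, 230.4]
tcp_rot: [0.0, 0.655, 0.755, 0.0]
wrist_force: [-0.5, 1.8, 0.1]
opening: 0.106
```

Emit:
apply_moves(increments=[[[0.4, 0, 0.28, -0.11, 0], [0.4, 0, 0, 0, 0]]])

```text
time: 11.58
position: [544.0, 91.3, 231.5]
tcp_rot: [0.0, 0.655, 0.755, 0.0]
wrist_force: [-1.2, 2.6, -0.0]
opening: 0.108
```

Emit:
apply_moves(increments=[[[0.4, 0, 0.28, -0.1, 0], [0.4, 0, 0, 0, 0]]])

```text
time: 11.75
position: [546.8, 91.7, 232.5]
tcp_rot: [0.0, 0.655, 0.755, 0.0]
wrist_force: [-1.7, 3.7, -1.8]
opening: 0.106
```

```bash
python3 look.py side s4
```

```text
[546.77151892  91.72303986 232.48009261] [-1.11313787  3.54163305 -1.70176035] 11.8
```

View pics/s4.png

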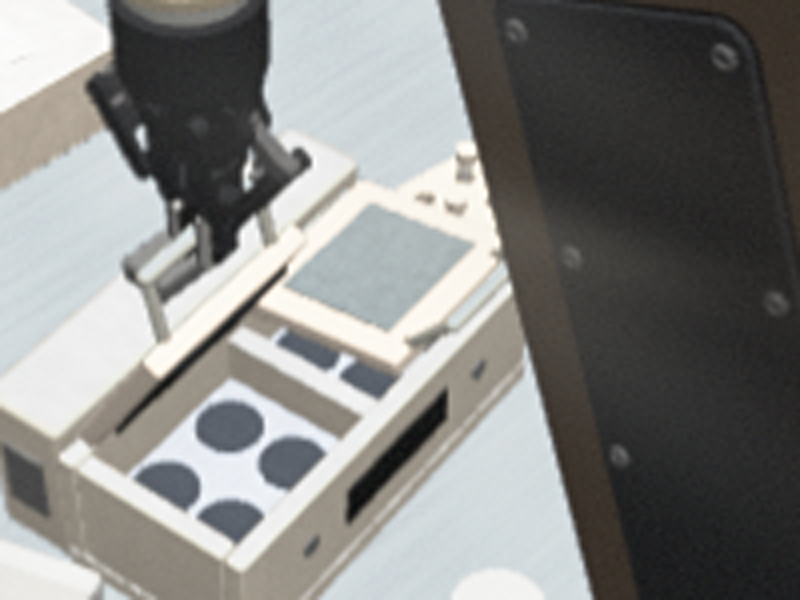

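Emit:
apply_moves(increments=[[[0.4, 0.03, 0.29, -0.08, 0], [0.4, 0.02, 0.29, -0.08, 0], [0.4, 0, 0.29, -0.08, 0], [0.4, 0, 0.29, -0.08, 0], [0.4, 0, 0.29, -0.07, 0]]])

```text
time: 12.22
position: [561.0, 94.1, 236.5]
tcp_rot: [0.0, 0.655, 0.755, 0.0]
wrist_force: [-4.4, 0.1, 3.0]
opening: 0.104
```

Emit:
apply_moves(increments=[[[0.4, 0, 0.3, -0.06, 0], [0.4, 0, 0.29, -0.05, 0], [0.4, 0, 0.3, -0.05, 0], [0.4, 0, 0.29, -0.04, 0], [0.4, 0, 0.3, -0.04, 0]]])

```text
time: 12.63
position: [575.7, 96.3, 239.0]
tcp_rot: [0.0, 0.655, 0.755, 0.0]
wrist_force: [-4.0, 1.2, 5.6]
opening: 0.109
```

Emit:
apply_moves(increments=[[[0.4, 0, 0.3, -0.06, 0], [0.4, 0, 0.3, -0.05, 0], [0.4, 0, 0.3, -0.02, 0], [0.4, 0, 0.3, -0.02, 0], [0.4, 0, 0.3, -0.01, 0]]])

```text
time: 13.05
position: [590.4, 98.5, 240.2]
tcp_rot: [-0.0, 0.655, 0.755, 0.0]
wrist_force: [-3.9, 3.2, 1.3]
opening: 0.108
```

Emit:
apply_moves(increments=[[[0.4, 0, 0.3, 0, 0], [0.4, 0, 0.3, 0, 0], [0.4, 0, 0.3, 0.01, 0], [0.4, 0, 0.3, 0.02, 0], [0.4, 0, 0.3, 0.02, 0]]])

```text
time: 13.47
position: [605.3, 100.8, 239.9]
tcp_rot: [-0.0, 0.655, 0.755, 0.0]
wrist_force: [-3.6, 3.8, 4.9]
opening: 0.108
```

Emit:
apply_moves(increments=[[[0.4, 0.03, 0.3, 0, 0], [0.4, 0.03, 0.3, 0.03, 0], [0.4, 0, 0.25, 0.03, 0], [0.4, 0, 0, 0, 0]]])

```text
time: 13.8
position: [614.0, 102.2, 239.0]
tcp_rot: [0.0, 0.655, 0.755, 0.0]
wrist_force: [0.3, 2.0, -1.0]
opening: 0.11
```

Emit:
apply_moves(increments=[[[0.4, 0, 0.15, 0.02, 0], [0.4, 0, 0.15, 0.02, 0], [0.4, 0, 0, 0, 0]]])

```text
time: 14.05
position: [616.5, 102.6, 238.7]
tcp_rot: [0.0, 0.655, 0.755, -0.0]
wrist_force: [-0.8, 1.5, 0.9]
opening: 0.106
```

Emit:
apply_moves(increments=[[[0.4, 0, 0.15, 0.02, 0], [0.4, 0, 0.1, 0.02, 0], [0.4, 0, 0, 0, 0]]])

```text
time: 14.3
position: [617.7, 102.9, 238.5]
tcp_rot: [-0.001, 0.655, 0.755, -0.001]
wrist_force: [-9.9, 0.0, 4.7]
opening: 0.106
```

Emit:
apply_moves(increments=[[[0.4, 0, -0.08, 0, 0], [1.5, 0, 0, 0, 0], [3.0, 0, 0, 0, 0], [4.0, 0, 0, 0, 0], [4.0, 0, 0, 0, 0]]])

```text
time: 14.72
position: [618.3, 102.8, 238.4]
tcp_rot: [0.0, 0.655, 0.755, 0.0]
wrist_force: [-0.3, 0.5, 0.8]
opening: 0.467
```

Emit:
apply_moves(increments=[[[4.0, 0, 0, -0.5, 0], [4.0, 0, 0, -1.5, 0], [4, 0, 0, -2, 0], [4.0, 0, 0, -2, 0], [4.0, 0, 0, -1, 0]]])

```text
time: 15.13
position: [618.5, 102.9, 311.1]
tcp_rot: [0.001, 0.655, 0.755, 0.001]
wrist_force: [-0.3, 0.9, -0.2]
opening: 0.469
```

```bash
python3 look.py side s5
```

```text
[618.79961183 102.90906686 312.10107931] [-0.51516313 -0.26622347  1.83563256] 15.1833
```

View pics/s5.png

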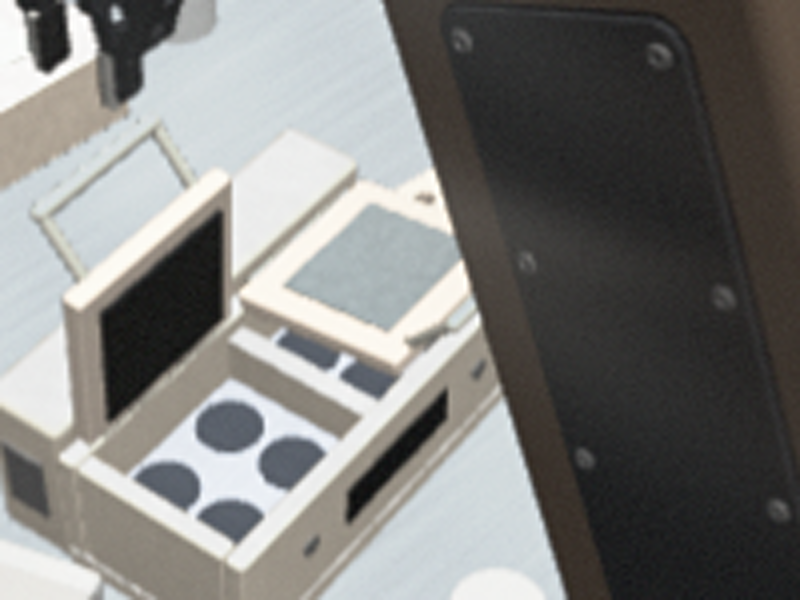

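Run:
```python
from plan import *
r,p,y=plan([618.8,102.9,312],1.7126,[(471,-40,312),(471,-62,180)],1.7126,5.0)
for i in range(0,len(r),5):print(r[i:i+5])
print(p,y)
```

```text
[[5.0, -2.2, -3.1, -0.0, -0.0], [5.0, -2.2, -3.1, -0.0, -0.0], [5.0, -2.2, -3.1, -0.0, -0.0], [5.0, -2.3, -3.1, -0.0, -0.0], [5.0, -2.3, -3.1, -0.0, -0.0]]
[[5.0, -0.9, -1.2, -0.0, -0.0], [5.0, -0.6, -0.1, 3.8, -0.0], [5.0, -0.6, -0.1, 3.7, -0.0], [5.0, -0.6, -0.0, 3.7, -0.0], [5.0, -0.3, -0.1, 2.0, -0.0]]
[470.57504738 -61.70061792 180.        ] 1.7126
```

Emit:
apply_moves(increments=[[[4.0, -2.2, -3.1, 0, 0], [4.0, -2.2, -3.1, 0, 0], [4.0, -2.2, -3.1, 0, 0], [4.0, -2.3, -3.1, 0, 0], [4.0, -2.3, -3.1, 0, 0]]])

```text
time: 15.6
position: [478.6, -30.6, 307.6]
tcp_rot: [-0.0, 0.655, 0.756, -0.0]
wrist_force: [1.3, -0.4, 0.2]
opening: 0.471
```

Emit:
apply_moves(increments=[[[4.0, -0.9, -1.2, 0, 0], [4.0, -0.6, -0.1, 3.8, 0], [4.0, -0.6, -0.1, 3.7, 0], [4.0, -0.6, 0, 3.7, 0], [4.0, -0.3, -0.1, 2.0, 0]]])

```text
time: 16.02
position: [468.2, -62.0, 172.9]
tcp_rot: [-0.001, 0.656, 0.755, -0.001]
wrist_force: [-1.1, -0.2, 0.5]
opening: 0.468
```

Emit:
apply_moves(increments=[[[4.0, 0, 0, 0, 0]]])

```text
time: 16.1
position: [467.7, -61.8, 172.5]
tcp_rot: [-0.003, 0.656, 0.755, -0.002]
wrist_force: [-0.4, -0.5, -0.6]
opening: 0.47
```

```bash
python3 look.py side s6; python3 look.py top t6
```

```text
[468.83204513 -61.73108657 174.79493771] [-0.5883136   1.17730759  0.66253407] 16.15
[469.71739462 -61.70966543 176.34008149] [-0.09443729  0.59378818 -0.40887409] 16.2
```

View pics/s6.png

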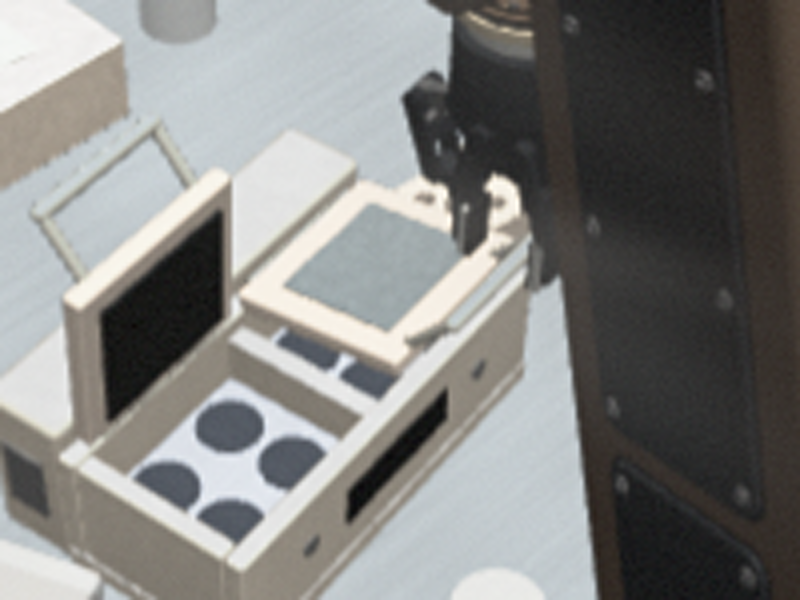

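View pics/t6.png

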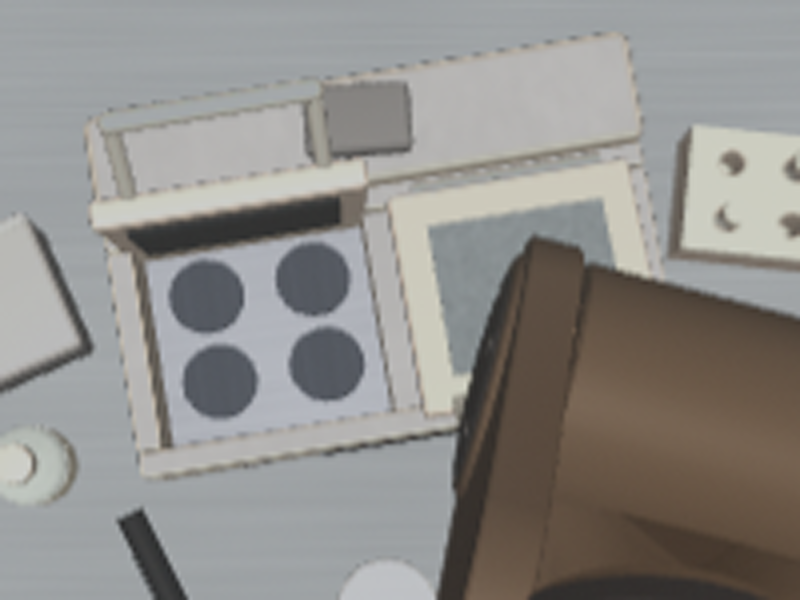

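Emit:
apply_moves(increments=[[[4.0, 0, 0, 1.5, 0], [4, 0, 0, 1.5, 0], [3, 0, 0, 1.4, 0], [2, 0, 0, 0, 0], [2, 0, 0, 0, 0]]])

```text
time: 16.62
position: [470.3, -61.6, 133.5]
tcp_rot: [0.001, 0.655, 0.756, 0.0]
wrist_force: [0.4, 0.3, 0.0]
opening: 0.238
```

Emit:
apply_moves(increments=[[[2, 0, 0, 0, 0], [1.8, 0, 0, 0, 0], [1.6, 0, 0, 0, 0], [1.6, 0, 0, 0, 0]]])

```text
time: 16.95
position: [470.0, -61.8, 133.0]
tcp_rot: [0.001, 0.655, 0.755, 0.0]
wrist_force: [-0.9, 0.9, -0.9]
opening: 0.189
```

Emit:
apply_moves(increments=[[[1.4, 0, 0.08, -0.2, 0], [1.2, 0, 0, 0, 0], [1.2, 0, 0, 0, 0]]])

```text
time: 17.2
position: [471.7, -61.7, 134.9]
tcp_rot: [0.001, 0.655, 0.755, 0.001]
wrist_force: [6.5, 1.3, -0.9]
opening: 0.139
```

Emit:
apply_moves(increments=[[[1.2, 0, 0.1, 0, 0], [1.2, 0, 0, 0, 0]]])

```text
time: 17.37
position: [471.8, -61.5, 134.6]
tcp_rot: [0.0, 0.655, 0.755, 0.0]
wrist_force: [2.1, -0.2, 1.2]
opening: 0.141
```

Emit:
apply_moves(increments=[[[0.9, 0, 0.06, 0, 0], [0.7, 0, 0, 0, 0], [0.4, 0, 0, 0, 0], [0.4, 0, 0, 0, 0], [0.4, 0, 0, 0, 0]]])

```text
time: 17.78
position: [472.7, -61.4, 134.6]
tcp_rot: [0.001, 0.655, 0.755, 0.0]
wrist_force: [5.8, 1.0, -1.7]
opening: 0.109
```

Emit:
apply_moves(increments=[[[0.4, 0, 0.14, -0.28, 0], [0.4, 0, 0.12, -0.28, 0], [0.4, 0, 0.12, -0.28, 0], [0.4, 0, 0.12, -0.27, 0], [0.4, 0, 0, 0, 0]]])

```text
time: 18.2
position: [477.3, -60.7, 145.9]
tcp_rot: [0.0, 0.655, 0.755, 0.0]
wrist_force: [2.7, 0.4, 0.0]
opening: 0.11
```

Emit:
apply_moves(increments=[[[0.4, 0, 0.14, -0.27, 0], [0.4, 0, 0.14, -0.27, 0], [0.4, 0, 0.14, -0.27, 0], [0.4, 0, 0.15, -0.26, 0], [0.4, 0, 0, 0, 0]]])

```text
time: 18.62
position: [482.6, -59.8, 156.7]
tcp_rot: [-0.0, 0.655, 0.755, -0.0]
wrist_force: [-2.0, -0.2, 2.3]
opening: 0.106
```

Emit:
apply_moves(increments=[[[0.4, 0, 0.12, -0.28, 0], [0.4, 0, 0.15, -0.26, 0], [0.4, 0, 0.16, -0.25, 0], [0.4, 0, 0.16, -0.25, 0], [0.4, 0, 0, 0, 0]]])

```text
time: 19.03
position: [488.7, -58.9, 167.1]
tcp_rot: [0.0, 0.655, 0.755, 0.0]
wrist_force: [-1.4, 1.4, 2.2]
opening: 0.108
```

Emit:
apply_moves(increments=[[[0.4, 0, 0.15, -0.26, 0], [0.4, 0, 0.16, -0.25, 0], [0.4, 0, 0.17, -0.25, 0], [0.4, 0, 0, 0, 0]]])

```text
time: 19.37
position: [493.8, -58.2, 174.7]
tcp_rot: [0.0, 0.655, 0.755, 0.0]
wrist_force: [1.2, 3.0, -0.2]
opening: 0.108
```

Now in 2–3 mm feeling steps.

Emit:
apply_moves(increments=[[[0.4, 0.02, 0.18, -0.24, 0], [0.4, 0, 0, 0, 0]]])

```text
time: 19.53
position: [495.5, -57.9, 177.0]
tcp_rot: [0.0, 0.655, 0.755, 0.0]
wrist_force: [1.7, 0.9, -1.3]
opening: 0.107
```

Emit:
apply_moves(increments=[[[0.4, 0, 0.19, -0.23, 0], [0.4, 0, 0, 0, 0]]])

```text
time: 19.7
position: [497.2, -57.6, 179.2]
tcp_rot: [0.0, 0.655, 0.755, 0.0]
wrist_force: [3.0, 2.3, -0.9]
opening: 0.109
```

Emit:
apply_moves(increments=[[[0.4, 0, 0.22, -0.21, 0], [0.4, 0, 0, 0, 0]]])

```text
time: 19.87
position: [498.9, -57.3, 181.3]
tcp_rot: [-0.0, 0.655, 0.755, -0.0]
wrist_force: [-3.2, 0.8, 0.9]
opening: 0.106
```

Emit:
apply_moves(increments=[[[0.4, 0, 0.19, -0.23, 0], [0.4, 0, 0, 0, 0]]])

```text
time: 20.03
position: [500.9, -57.0, 183.6]
tcp_rot: [-0.0, 0.655, 0.755, -0.0]
wrist_force: [-4.2, 1.0, 1.9]
opening: 0.103
```

Emit:
apply_moves(increments=[[[0.4, 0, 0.16, -0.25, 0], [0.4, 0, 0, 0, 0]]])

```text
time: 20.2
position: [503.0, -56.7, 186.1]
tcp_rot: [0.0, 0.655, 0.755, 0.0]
wrist_force: [-1.1, 2.5, -0.4]
opening: 0.11
```

Emit:
apply_moves(increments=[[[0.4, 0, 0.2, -0.22, 0], [0.4, 0, 0, 0, 0]]])

```text
time: 20.37
position: [504.9, -56.5, 188.3]
tcp_rot: [0.0, 0.655, 0.755, 0.0]
wrist_force: [-0.5, 2.7, -0.9]
opening: 0.104
```

Emit:
apply_moves(increments=[[[0.4, 0.02, 0.21, -0.22, 0], [0.4, 0, 0, 0, 0]]])

```text
time: 20.53
position: [507.0, -56.1, 190.5]
tcp_rot: [0.0, 0.655, 0.755, 0.0]
wrist_force: [-1.6, 1.0, -0.5]
opening: 0.104
```

Emit:
apply_moves(increments=[[[0.4, 0, 0.21, -0.21, 0], [0.4, 0, 0, 0, 0]]])

```text
time: 20.7
position: [509.0, -55.8, 192.6]
tcp_rot: [0.0, 0.655, 0.755, 0.0]
wrist_force: [-1.5, 2.2, 0.0]
opening: 0.108
```

Emit:
apply_moves(increments=[[[0.4, 0, 0.21, -0.21, 0], [0.4, 0, 0, 0, 0]]])

```text
time: 20.87
position: [511.1, -55.5, 194.7]
tcp_rot: [0.0, 0.655, 0.755, 0.0]
wrist_force: [-0.5, 0.7, 0.7]
opening: 0.11
```

Emit:
apply_moves(increments=[[[0.4, 0, 0.21, -0.21, 0], [0.4, 0, 0, 0, 0]]])

```text
time: 21.03
position: [513.2, -55.1, 196.8]
tcp_rot: [0.0, 0.655, 0.755, 0.0]
wrist_force: [-1.2, 1.0, -1.8]
opening: 0.106
```

Emit:
apply_moves(increments=[[[0.4, 0, 0.22, -0.2, 0], [0.4, 0, 0, 0, 0]]])

```text
time: 21.2
position: [515.4, -54.8, 198.7]
tcp_rot: [0.0, 0.655, 0.755, 0.0]
wrist_force: [-0.5, 2.0, -1.8]
opening: 0.106
```

Emit:
apply_moves(increments=[[[0.4, 0, 0.23, -0.2, 0], [0.4, 0, 0, 0, 0]]])

```text
time: 21.37
position: [517.7, -54.4, 200.7]
tcp_rot: [0.0, 0.655, 0.755, 0.0]
wrist_force: [-0.1, 2.4, -2.3]
opening: 0.106
```

Emit:
apply_moves(increments=[[[0.4, 0, 0.24, -0.18, 0], [0.4, 0, 0, 0, 0]]])

```text
time: 21.53
position: [519.9, -54.1, 202.6]
tcp_rot: [0.0, 0.655, 0.755, 0.0]
wrist_force: [-3.1, 0.9, -0.2]
opening: 0.105
```

Emit:
apply_moves(increments=[[[0.4, 0, 0.22, -0.2, 0], [0.4, 0, 0, 0, 0]]])

```text
time: 21.7
position: [522.2, -53.8, 204.5]
tcp_rot: [0.0, 0.655, 0.755, 0.0]
wrist_force: [-0.1, 3.1, -1.9]
opening: 0.104
```

Emit:
apply_moves(increments=[[[0.4, 0.02, 0.23, -0.18, 0], [0.4, 0, 0, 0, 0]]])

```text
time: 21.87
position: [524.5, -53.4, 206.3]
tcp_rot: [0.0, 0.655, 0.755, 0.0]
wrist_force: [-0.9, 1.7, -1.0]
opening: 0.11
```

Emit:
apply_moves(increments=[[[0.4, 0, 0.24, -0.18, 0], [0.4, 0, 0, 0, 0]]])

```text
time: 22.03
position: [526.7, -53.0, 208.1]
tcp_rot: [0.0, 0.655, 0.755, -0.0]
wrist_force: [-2.1, 0.9, 0.1]
opening: 0.103
```

Emit:
apply_moves(increments=[[[0.4, 0, 0.23, -0.18, 0], [0.4, 0, 0, 0, 0]]])

```text
time: 22.2
position: [528.3, -52.7, 209.4]
tcp_rot: [-0.001, 0.655, 0.755, -0.001]
wrist_force: [-5.3, -0.4, -5.1]
opening: 0.105
```

Emit:
apply_moves(increments=[[[0.4, 0, 0.08, -0.06, 0], [0.4, 0, 0, 0, 0]]])

```text
time: 22.37
position: [528.5, -52.6, 209.6]
tcp_rot: [-0.001, 0.655, 0.755, -0.001]
wrist_force: [-7.1, -1.8, -7.6]
opening: 0.107
```

Emit:
apply_moves(increments=[[[0.4, 0, -0.25, 0.2, 0], [0.4, 0, -0.25, 0.2, 0], [0.4, 0, -0.25, 0.2, 0], [0.4, 0, -0.25, 0.2, 0], [0.4, 0, 0, 0, 0]]])

```text
time: 22.78
position: [520.0, -54.1, 203.0]
tcp_rot: [0.001, 0.655, 0.755, 0.001]
wrist_force: [-3.4, 1.4, 2.4]
opening: 0.109
```

Emit:
apply_moves(increments=[[[0.4, 0, -0.28, 0.22, 0], [0.4, 0, -0.28, 0.24, 0], [0.4, 0, -0.26, 0.25, 0], [0.4, 0, -0.25, 0.25, 0], [0.4, 0, -0.23, 0.26, 0]]])

```text
time: 23.2
position: [507.1, -56.1, 190.7]
tcp_rot: [0.001, 0.655, 0.755, 0.0]
wrist_force: [-5.1, -0.7, 8.5]
opening: 0.109
```

Emit:
apply_moves(increments=[[[0.4, 0, -0.22, 0.26, 0], [0.4, 0, -0.22, 0.26, 0], [0.4, 0, -0.22, 0.27, 0], [0.4, 0, -0.21, 0.28, 0], [0.4, 0, -0.2, 0.28, 0]]])

```text
time: 23.62
position: [495.7, -57.8, 177.1]
tcp_rot: [0.0, 0.655, 0.755, -0.0]
wrist_force: [-8.3, -3.0, 9.9]
opening: 0.106
```

Emit:
apply_moves(increments=[[[0.4, 0, -0.08, -0.06, 0], [0.4, 0, 0, 0, 0]]])

```text
time: 23.78
position: [495.6, -57.7, 177.2]
tcp_rot: [0.001, 0.655, 0.755, 0.0]
wrist_force: [-1.8, -2.0, -0.4]
opening: 0.105
```

Emit:
apply_moves(increments=[[[0.4, 0, -0.21, 0.26, 0], [0.4, 0, -0.2, 0.28, 0], [0.4, 0, -0.19, 0.29, 0], [0.4, 0, -0.18, 0.29, 0], [0.4, 0, 0, 0, 0]]])

```text
time: 24.2
position: [487.4, -58.8, 165.4]
tcp_rot: [0.0, 0.655, 0.755, -0.0]
wrist_force: [-0.8, -5.6, -2.0]
opening: 0.108
```

Emit:
apply_moves(increments=[[[0.4, -0.03, -0.18, 0.3, 0], [0.4, -0.03, -0.17, 0.3, 0], [0.4, 0, -0.16, 0.31, 0], [0.4, 0, -0.15, 0.32, 0], [0.4, 0, 0, 0, 0]]])

```text
time: 24.62
position: [480.4, -60.0, 152.9]
tcp_rot: [-0.001, 0.655, 0.755, -0.0]
wrist_force: [-2.2, -3.7, -1.6]
opening: 0.11
```

Emit:
apply_moves(increments=[[[0.4, -0.03, -0.15, 0.29, 0], [0.4, 0, -0.14, 0.29, 0], [0.4, 0, -0.12, 0.29, 0], [0.4, 0, -0.11, 0.3, 0], [0.4, 0, 0, 0, 0]]])

```text
time: 25.03
position: [475.2, -61.0, 141.2]
tcp_rot: [-0.001, 0.655, 0.755, -0.0]
wrist_force: [-4.0, -1.3, -1.1]
opening: 0.113
```

Emit:
apply_moves(increments=[[[0.4, 0, -0.12, 0.29, 0], [0.4, 0, -0.1, 0.29, 0], [0.4, 0, -0.09, 0.29, 0], [0.4, 0, 0, 0, 0]]])

```text
time: 25.37
position: [472.0, -61.4, 132.5]
tcp_rot: [-0.001, 0.655, 0.755, -0.001]
wrist_force: [-5.2, -1.8, -1.2]
opening: 0.109
```

Emit:
apply_moves(increments=[[[0.4, 0, -0.12, 0.2, 0], [0.4, 0, -0.06, 0.2, 0], [0.4, 0, 0, 0, 0]]])

```text
time: 25.62
position: [470.8, -61.7, 128.8]
tcp_rot: [-0.0, 0.655, 0.755, -0.0]
wrist_force: [-3.7, 0.1, -1.3]
opening: 0.109
```

Emit:
apply_moves(increments=[[[0.4, 0, -0.06, 0.2, 0], [0.4, 0, -0.05, 0.1, 0], [0.4, 0, 0, 0, 0]]])

```text
time: 25.87
position: [470.0, -61.9, 126.0]
tcp_rot: [-0.0, 0.655, 0.755, -0.0]
wrist_force: [-5.1, 0.2, -1.4]
opening: 0.106
```

Emit:
apply_moves(increments=[[[0.4, 0, -0.06, 0.15, 0], [0.4, 0, 0, 0, 0]]])

```text
time: 26.03
position: [469.6, -62.0, 124.6]
tcp_rot: [0.0, 0.655, 0.755, 0.0]
wrist_force: [-2.8, 0.8, 1.0]
opening: 0.102
```

Emit:
apply_moves(increments=[[[0.4, 0, -0.04, 0.15, 0], [0.4, 0, 0, 0, 0]]])

```text
time: 26.2
position: [469.2, -62.0, 123.1]
tcp_rot: [0.0, 0.655, 0.755, 0.0]
wrist_force: [-2.4, 2.2, 1.1]
opening: 0.107
```

Emit:
apply_moves(increments=[[[0.4, 0, -0.04, 0.15, 0], [0.4, 0, 0, 0, 0]]])

```text
time: 26.37
position: [468.8, -62.1, 121.6]
tcp_rot: [0.0, 0.655, 0.755, 0.0]
wrist_force: [-2.8, 2.2, 0.5]
opening: 0.109
```

Emit:
apply_moves(increments=[[[0.4, 0, -0.03, 0.15, 0], [0.4, 0, 0, 0, 0]]])

```text
time: 26.53
position: [468.4, -62.2, 120.1]
tcp_rot: [-0.0, 0.655, 0.755, -0.0]
wrist_force: [-4.4, 1.7, -0.0]
opening: 0.107
```

```bash
python3 look.py side s7
```

```text
[468.36685189 -62.14902811 120.10075111] [-3.79948582  3.33484981 -0.48149823] 26.5833
```

View pics/s7.png

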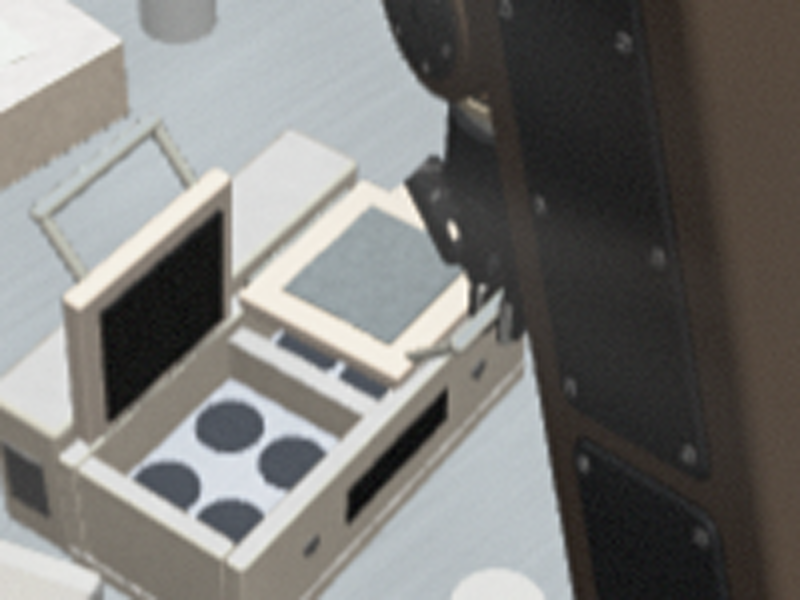

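Emit:
apply_moves(increments=[[[0.4, 0, -0.04, 0.15, 0], [0.4, 0, 0, 0, 0]]])

```text
time: 26.75
position: [468.0, -62.2, 118.6]
tcp_rot: [-0.0, 0.655, 0.755, -0.0]
wrist_force: [-3.0, 2.2, 0.4]
opening: 0.107
```

Emit:
apply_moves(increments=[[[0.4, 0, -0.03, 0.15, 0], [0.4, 0, 0, 0, 0]]])

```text
time: 26.92
position: [467.6, -62.3, 117.1]
tcp_rot: [-0.0, 0.655, 0.755, -0.0]
wrist_force: [-4.4, 2.1, 0.4]
opening: 0.112
```

Emit:
apply_moves(increments=[[[0.4, 0, -0.04, 0.15, 0], [0.4, 0, 0, 0, 0]]])

```text
time: 27.08
position: [467.6, -62.4, 116.3]
tcp_rot: [0.0, 0.655, 0.755, 0.0]
wrist_force: [-5.6, 2.8, 12.6]
opening: 0.109
```

Emit:
apply_moves(increments=[[[0.4, 0, 0, -0.08, 0], [1.5, 0, 0, 0, 0], [3.0, 0, 0, 0, 0], [3.0, 0, 0, 0, 0]]])

```text
time: 27.42
position: [467.8, -62.6, 116.6]
tcp_rot: [0.0, 0.655, 0.755, 0.0]
wrist_force: [-0.0, 0.1, 0.2]
opening: 0.351
```

Emit:
apply_moves(increments=[[[3.0, 0, 0, -1, 0], [3.0, 0, 0, -2, 0], [3.0, 0, 0, -3, 0], [3, 0, 0, -3, 0], [3, 0, 0, -3, 0]]])

```text
time: 27.83
position: [467.4, -62.4, 237.9]
tcp_rot: [0.0, 0.655, 0.755, -0.0]
wrist_force: [0.2, 0.2, 0.3]
opening: 0.352
```

```bash
python3 look.py side s8
```

```text
[469.22130699 -62.87524262 243.04612081] [-0.17904049 -0.01223969  4.89364318] 27.8833
```

View pics/s8.png

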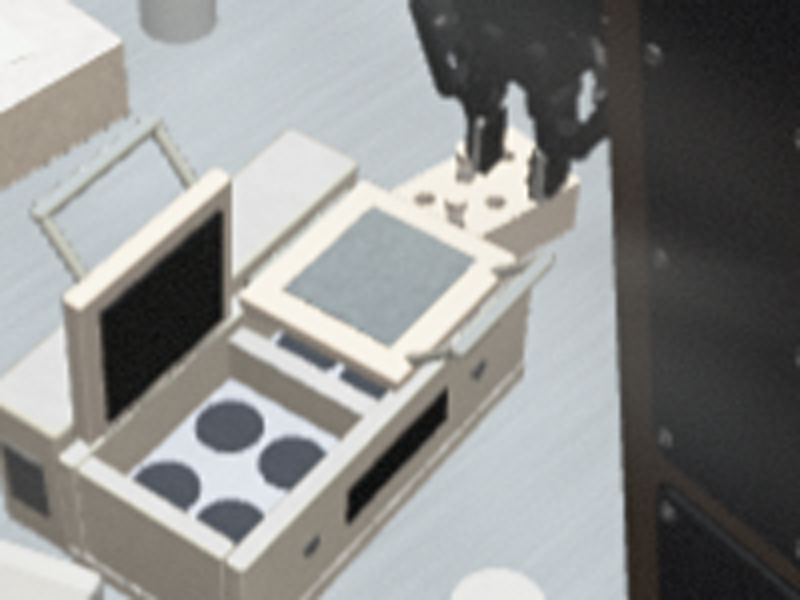

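Run:
```python
from fit import *
from station import camera,pinpoint
np.set_printoptions(precision=1,suppress=True)
c=camera("side");im=c["color"][:,:,::-1].copy()
print(pinpoint(c,"handle_right")[:2],pinpoint(c,"hinge_right")[:1])
y=.142
for org in ((539.8,20.3),):
    p=(*org,y)
    for th in(0,.05,.1):
        col={0:(0,0,255),.05:(0,255,0),.1:(255,0,0)}[th]
        def pt(r,yy,n): # along panel r, normal n
            return loc2w(p,[60-r*np.cos(th)+n*np.sin(th)*1, yy, 108+r*np.sin(th)+n*np.cos(th)])
        a=[(proj("side",handle(p,-1,th)+o)[0]-[190,120])*4 for o in(0,)]
        b=[(proj("side",pt(118,yy,6))[0]-[190,120])*4 for yy in(-6,-134)]
        print(th,a,b)
    print("refs rim front corner",(proj("side",loc2w(p,(-64,145,100)))[0]-[190,120])*4,(proj("side",loc2w(p,(-64,-145,0)))[0]-[190,120])*4,(proj("side",loc2w(p,(128,-145,118)))[0]-[190,120])*4,(proj("side",handle(p,1,1.52))[0]-[190,120])*4)
cv2.imwrite("pics/z8.png",cv2.resize(im[170:230,240:335],None,fx=8,fy=8,interpolation=cv2.INTER_CUBIC))
```

```text
[{'pixel': [315.5, 197.3], 'confidence': 0.8}, {'pixel': [313.5, 273.8], 'confidence': 0.49}] [{'pixel': [266.0, 180.0], 'confidence': 0.64}]
0 [array([503.8, 304.4])] [array([397.6, 381.9]), array([521.8, 257.6])]
0.05 [array([501.8, 294.1])] [array([397.2, 374.6]), array([521.9, 250.3])]
0.1 [array([499.3, 283.5])] [array([396.4, 367.1]), array([521.6, 242.8])]
refs rim front corner [240.1 570. ] [526.3 377. ] [292.4 120.7] [ 98.5 164.3]
```

View pics/z8.png

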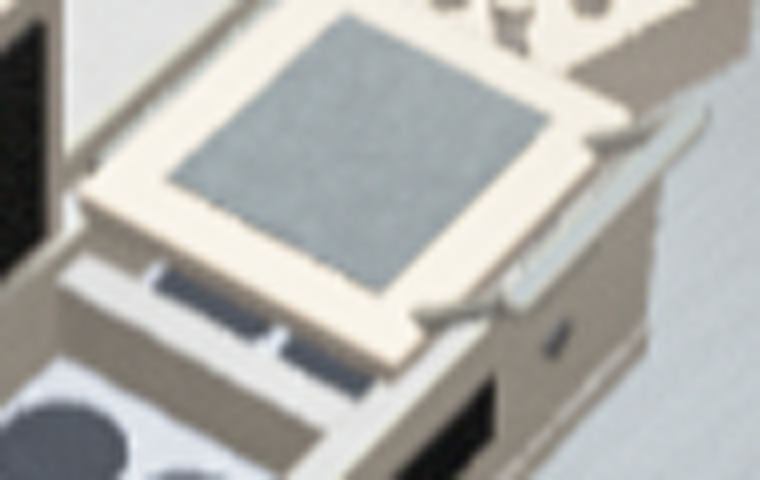

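Run:
```python
from station import camera,status
import cv2
i=camera("top")["color"][:,:,::-1]; cv2.imwrite("pics/t9.png",cv2.resize(i[100:330,120:440],None,fx=2.5,fy=2.5,interpolation=cv2.INTER_CUBIC))
o=status.observe();print(o["position"],o["wrist_force"],o["opening"],o["time"])
```

```text
[467.18510914 -62.3422616  236.0456857 ] [ 0.15998902 -0.4775434   0.38386659] 0.3510627240452508 28.0833
```

View pics/t9.png

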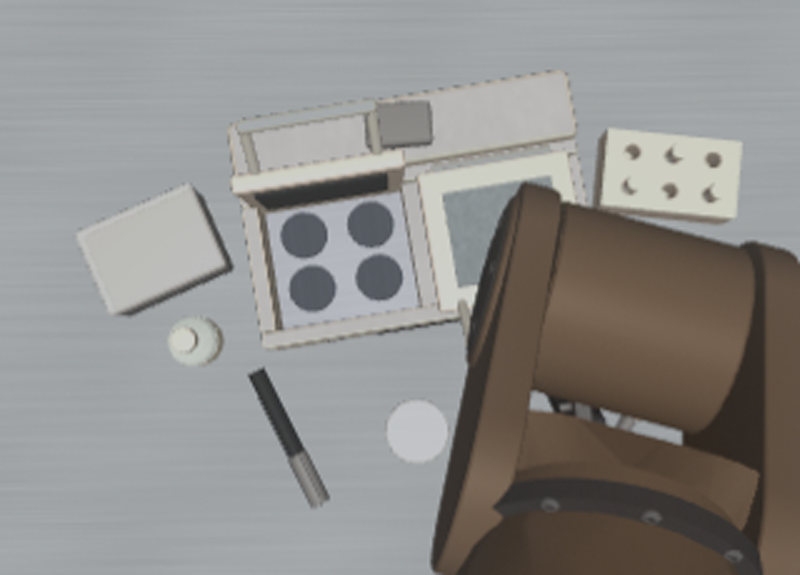

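```bash
python3 -c "
from station import env
print(env.finish_job())"
```

```text
the job is handed in; nothing more can be done
None
```

The right lid is the one that binds. The left lid is standing wide open against its stop, the right lid is shut again, and the gripper has let go of both. I handed the job in at about 28 s.

- **Left lid:** I swung it up first, in small feeling steps. The resistance in the direction of swing stayed at a few newtons all the way to its open stop, which I felt at about 10 N.
- **Right lid:** It moved as easily up to about 0.72–0.75 rad. There it stopped hard: about 7 N, then about 10 N after one more small nudge, with almost no movement. I backed off at once and eased it down until I felt it stop shut, at about 13 N.

**Last checks:**
- **Side picture:** the left lid is upright, and the right lid's front corner lies within about 0.02 rad of where it should be when shut.
- **Top picture:** the tip box, flask, marker, dish, timer and tube rack are where they started. The arm hid the pipette and part of the right lid, so I did not see those in that view.
- **Gripper:** it is clear above the handle, and the wrist force reads about zero.

**Disagreement:** two ways of working out how high the handle bar sat in the fingers on the right lid differed by about 4 mm, so the bar may have slipped slightly. The arc travelled, the felt stop and the side picture still agree that the lid is fully shut. On the way down, the grip briefly saw about 12 N sideways to the swing, which I corrected.

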